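# Open the locked filter unit and hold its filter plate up to the work lamp

## Task

Inspect the fume filter: push the square key fully down over the square stub of the catch on the grey unit, turn it a quarter turn anticlockwise (seen from above) so that the catch's tongue is clear of the cover flap, and leave the key on the stub. Swing the flap up past upright by its bow handle so that it stays open, and draw the filter plate straight up out of its slot. Finish while still holding the plate, upright and still in mid-air, about 10 cm in front of the work lamp's lens, centred on it and with the broad face square to the lamp; do not disturb the lamp or the other things on the bench.

Things in the scene. Friction and masses are not known exactly. Their poses are not given: they have to be found in the camera images.
- unit: Grey fume filter unit fixed on the bench, 170 (x) x 200 (y) mm, deck 115 mm high. Origin: centre of its underside; x from its louvred front to its back, y to its left, z up. Under the flap is a well, x -43 to +61 mm, y -62 to +62 mm; the plate stands in a slot at x = +8 mm between guides at its side edges. A duct stub, 58 mm across at 60 mm height, sticks 30 mm out of the -y side
- flap (a joint): Angle of the cover flap, rad: 0 shut, flat on the deck; its front edge swings up and back; 1.57 upright, stop at 1.8. A 4 mm sheet, 150 mm wide, reaching 119 mm forward of the hinge, top face 119.5 mm above the bench when shut. The stiff hinge (0.25 N m) stays at any angle. The flap cannot rise until the catch's tongue is clear of it
- flap_hinge (a point): Middle of the flap's hinge line, 72 mm behind the unit's origin, 117.5 mm above the bench. The hinge line runs along the unit's y
- flap_bar (a point): Middle of the flap's bow handle: a round bar, 9 mm thick, 48 mm of straight grip along the unit's y, its centre 38 mm off the flap's top face. When shut it is 20 mm in front of the unit's origin, 22 mm right of it, 157.5 mm above the bench. It moves in an arc about the hinge line, 92 mm along the flap from it, and ends behind the upright flap. The point turns with the flap
- catch (a joint): Angle of the catch, rad: 0 = its tongue points backward over the flap's front edge and holds it down; grows anticlockwise seen from above; flap free above about 1.05; 1.57 = tongue points to the unit's left; stop at 1.6. Stiff (0.12 N m), stays where left. Starts between 0 and 0.3
- catch_seat (a point): On the catch's vertical axis (65 mm in front of the unit's origin, 50 mm left) at the top of its collar, 125.5 mm above the bench, where the key comes to rest. A 12 mm square stub rises 17 mm from here: straight for 12 mm, then tapering to 7 mm. The point turns with the catch: x along the tongue (27 mm long); the square's sides are parallel to x and y
- key: Loose dark steel key, 56 mm tall, standing on its open end: a 24 mm square tube with a 14 mm square bore, 20 mm deep, and on top a cross bar 64 mm long (y), 14 mm wide (x), 15 mm high. The bore's sides are parallel to x and y: it fits the stub in any of four positions, with 0.15 rad of turning play. Origin: centre of its open lower end, z up. 0.12 to 0.2 kg
- key_bar (a point): Centre of the key's cross bar, 48.5 mm above the key's origin; axes as the key's
- plate: Filter plate: flat aluminium frame with white paper pleats, 16 mm thick (x), 110 mm wide (y), 70 mm high, plus a pull tab on the middle of its top edge, 10 mm thick, 36 mm wide, 20 mm high. Origin: centre of its lower edge. It starts in the unit's slot, hidden by the flap, lower edge 20 mm and tab top 110 mm above the bench; 45 mm free on either side of the tab. 0.08 to 0.17 kg
- plate_mid (a point): Centre of the plate's pleated area, 35 mm above the plate's origin; axes as the plate's
- lamp: Round black work lamp on a flat foot, loose, 153 x 205 x 211 mm. Origin: centre of its underside; the lens looks along its -x axis, a little upward; z up
- lamp_lens (a point): Centre of the lamp's lens, 68 mm in front (-x) of the lamp's origin, 145 mm above the bench; axes as the lamp's
- coupling: Bystander: black round coupling with four steel pins, 63 mm across, 68 mm high; origin: centre of its underside
- tape: Bystander: roll of black tape lying flat, 72 mm across, 19 mm high; origin: centre of its underside
- pliers_1: Bystander: pliers with red sleeves lying flat, 179 mm long; origin: about its middle at bench level
Things that resemble listed ones, but are neither listed nor needed, are in the scene too. What is shaped like the key but blue or purple is not meant.

How it is judged (in metres and radians):
On the way, in this order (a step that is already met when the one before it is completed fails the run):
1. the key is fully down on the catch's square stub, with the catch still locked (horizontal distance between key and catch_seat below 0.004 m and z of key in the frame of catch_seat below 0.005 m and angle between key's own z axis and vertical below 0.12 rad and value of joint catch below 0.8 rad), for 0.1 s.
2. the catch is turned with the key on it until its tongue is well clear of the flap (value of joint catch above 1.2 rad and horizontal distance between key and catch_seat below 0.004 m and z of key in the frame of catch_seat below 0.006 m), for 0.1 s.
3. the flap is swung up to upright or beyond (value of joint flap above 1.4 rad), for 0.1 s.
4. the plate is drawn up clear of its slot (z of plate in the frame of unit above 0.1 m), for 0.1 s.
At the end, for the whole second after the job is handed in: Plate held still in the air, upright and square to the lamp within 12 degrees, its middle 60 to 150 mm from the lens, within 30 mm sideways, 30 mm below to 55 mm above it; flap over 1.3 rad, catch over 1.1 rad, key fully down on the stub, lamp and bystanders within 20 mm of their places (x of plate_mid in the frame of lamp_lens between -0.15 and -0.06 m and y of plate_mid in the frame of lamp_lens between -0.03 and 0.03 m and z of plate_mid in the frame of lamp_lens between -0.03 and 0.055 m and angle between the x axis of plate and the x axis of lamp, either way round below 0.21 rad and angle between plate's own z axis and vertical below 0.21 rad and contact force between the fingers and plate above 2 N and contact force between plate and unit below 0.1 N and contact force between plate and lamp below 0.1 N and height (world z) of plate above 0.06 m and linear speed of plate below 0.03 m/s and value of joint flap above 1.3 rad and value of joint catch above 1.1 rad and horizontal distance between key and catch_seat below 0.005 m and z of key in the frame of catch_seat below 0.006 m and angle between key's own z axis and vertical below 0.15 rad); the arm keeps its last pose, push and grip.
It fails at once if the lamp is shifted by more than 20 mm (distance of lamp from where it was at the start of the episode above 0.02 m).
It fails at once if a bystander (coupling, tape roll, pliers) is shifted by more than 20 mm (distance of any of coupling, tape, pliers_1 from where it was at the start of the episode above 0.02 m).
It also fails if it takes over 67 s, if anything falls off the work surface, if the arm or the gripper's body presses on something with over 40 N, if the wrist force passes 120 N, or if a joint passes its speed limit or range.

## Robot

A 6-joint arm with a two-finger parallel gripper is mounted at the origin on the work surface; the furniture and walls round the work are solid. World frame = base frame: x ahead of the robot, y to its left, z up, the work surface at z = 0. Lengths are in mm, angles in rad, forces in N, time in s.
With the tool pointing down it reaches from about 400 to 925 mm from the base axis. Payload 12.5 kg.
Tool frame: the origin (TCP) lies on the front face of the gripper's body, between the roots of the fingers; the fingertips stand 78 mm ahead of it and the grasp point (between the pads) lies 59 mm ahead of it (env.nose_length is the distance from the TCP to the fingertips, in mm); z points along the fingers, y is the line along which they close (so a half turn about z gives the same grasp; the last joint's range is limited). The gripper opens to 95 mm and grips with 3 to 60 N. Pads are 20 mm wide; open, the fingers measure 119 mm over their backs; the gripper's body (75 mm by 180 mm) begins 59 mm behind the grasp point.
Start: joints at [1.137, 0.491, 1.559, -0, 1.092, -0.106], TCP at [201.206, 591.738, 292.261] pointing down, gripper open.
Joint ranges: [-3.1, 3.1], [-0.84, 2.19], [0.05, 2.79], [-1.13, 4.28], [0.06, 2.93], [-2.69, 2.69]. Speed limits (rad/s): [2.22, 2.22, 2.79, 3.14, 3.14, 3.14].

## Interface

Orientations are given as [roll, pitch, yaw] about the fixed x, y, z axes, in that order (R = Rz(yaw) Ry(pitch) Rx(roll)).
In Python, from cell import env gives the robot as it stands.
- The arm moves only by the tool jog_arm, never from a script. Its argument "motion" is a list of rows, each a list of 7 numbers: the turn, a rotation vector about the tool's x, y, z in degrees, then the shift along the tool's x, y, z in mm, then the finger opening in mm, from 0 to 95.1. In form: [[wx, wy, wz, x, y, z, hand], ...]. A call has 1 to 10 rows; each row shifts and turns the commanded pose from where the row before left it, along the tool's axes as they then stand; what a row does not reach is not made up. A row lasts 1/8 s, in which the tool goes at most 62.5 mm and 10.7 degrees, less where a joint would pass 70% of its speed; a pose out of reach is approached as far as the arm can. A call is refused whole if a number of a shift passes 62.5 or a number of a turn 10.7, either way. A call with a gripper value outside its range is refused whole. The fingers move at their own pace and stop on an object; the grip force is fixed at half the most. Time passes only in rows, so rows that do not move let the fingers close. It gives the time, the measured TCP pose, the force, the opening and the grip force at its end, in the units of the state.
- env.state(): the state, without advancing time (a new reading comes with each control period).
- env.read_camera(name): name is "scene" or "side" or "wrist"; returns a dict with "color" (480x640x3 uint8, red, green, blue), "z_map" (480x640 float32, mm along the optical axis (not along the pixel's ray), 0 where there is no reading), "camera_matrix" (3x3 intrinsics, pixels), "world_to_cam" (4x4, takes a point from world to camera coordinates). Camera axes: x right, y up, looking along -z (the intrinsics and any distortion apply to the point x, -y, -z); pixel columns grow to the right and rows downward; lengths in mm; the calibration is good to about 2 mm. A picture is of the moment at which its call begins.
- env.job_done(): hands the job in; it is judged then, once.
Trained networks look in the newest picture that a camera, given by its name, has taken for a name from the list of things; names that differ only in an ending like _2 or _b are one class to them, and where a whole thing is asked for, a point or a joint stands for the part that bears it (a point fixed in the world has none). Each returns a list of dicts, best first, with "score" (0 to 1); they miss things now and then, are a little off and sometimes report something else, mostly with a low value. They report only what shows in the picture. A call takes as long as a camera call. They do not tell look-alikes from the thing itself.
- env.recognise(camera, thing): "location" ([column, row] in pixels, amid what is visible of it).
The state is a dict: "t": time; "joints": joint angles; "qvel": joint speeds; "tau": joint torques, N m; "eef_pos": TCP position; "tcp_rot": TCP orientation; "ft_force": force on the tool from outside, world axes, zero at the start; "moment": the same for the moment, N m; "opening": opening from 0.0 (shut) to 1.0 (fully open); "grip_force": force on a finger pad.
Only numpy, scipy, OpenCV 4.12 (cv2) and the standard library are available. Lean on these libraries where they do the work, as an engineer would, in place of code of your own. Each camera call takes 0.05 s, during which the arm holds its last target. There are 200 camera calls.

## Working session

There is one attempt and no reset: what is moved stays moved. The work goes in short steps, Python scripts to look and compute and a tool call to move; the robot and the scene stay as the last step left them, time stands still between calls to the robot, and variables do not carry over. Pictures are saved under pics/ and viewed, at most 10 in all, crops included, and the job is handed in when it is done.

Besides the shell and the picture viewer there is one more tool, called after "Emit:" as name([rows], argument=value, ...), one row to a line, values as JSON. jog_arm: Moves the arm, as the interface text tells. Its arguments: {"type":"object","properties":{"motion":{"type":"array"}},"required":["motion"]}

```bash
ls; mkdir -p pics; cat > h.py <<'E'
import numpy as np, cv2
from cell import env
from scipy.spatial.transform import Rotation as R
def cam(n):
    return env.read_camera(n)
def pts(c):
    z=c["z_map"]; K=c["camera_matrix"]; v,u=np.mgrid[0:480,0:640]
    P=np.stack([(u-K[0,2])/K[0,0]*z,-(v-K[1,2])/K[1,1]*z,-z,np.ones_like(z)],-1)
    W=P@np.linalg.inv(c["world_to_cam"]).T
    W=W[...,:3]; W[z<=0]=np.nan; return W
def proj(c,p):
    q=c["world_to_cam"]@np.r_[p,1]; K=c["camera_matrix"]
    return [K[0,0]*q[0]/-q[2]+K[0,2], K[1,1]*-q[1]/-q[2]+K[1,2]]
def save(c,f,s=1): cv2.imwrite(f,cv2.resize(c["color"][...,::-1],None,fx=s,fy=s))
E
python3 - <<'E'
from h import *
print(env.state())
for n in ["scene","side"]:
    c=cam(n); save(c,f"pics/{n}0.png"); W=pts(c); np.savez(f"{n}0.npz",W=W,c=c["color"])
    print(n,np.linalg.inv(c["world_to_cam"])[:3,3])
    for t in ["unit","flap","flap_bar","catch","key","lamp","lamp_lens","coupling","tape","pliers_1"]:
        for r in env.recognise(n,t)[:4]:
            u,v=[int(round(a)) for a in r["location"]]; print(t,round(r["score"],2),u,v,W[v,u].round())
E
```

```text
pics
{'t': 0.0, 'joints': array([ 1.13744983e+00,  4.91530447e-01,  1.55945890e+00, -2.50702172e-05,
        1.09171444e+00, -1.05616905e-01]), 'qvel': array([-0.00121965,  0.00051492, -0.00051157, -0.00086799, -0.00058961,
        0.00047942]), 'tau': array([-1.03123111e-03, -6.12619185e+01, -2.58191407e+01,  6.92115817e-02,
        4.81614273e-02, -1.02881893e-04]), 'eef_pos': array([201.10565357, 591.58407372, 291.67653762]), 'tcp_rot': array([-3.14048537e+00, -9.50254945e-05,  2.81387458e+00]), 'ft_force': array([ 0.01190892, -0.88808757, -0.28930394]), 'moment': array([-0.02302773,  0.01881972, -0.01436454]), 'grip_force': 0.0, 'opening': 1.0013876041806336}
scene [-249.40810593 -858.47944274 1055.36811723]
unit 0.69 349 248 [527. -44. 116.]
flap 0.95 351 232 [582.   7. 117.]
flap_bar 0.61 352 234 [571.  -9. 124.]
flap_bar 0.59 321 232 [505.  59. 125.]
catch 0.4 322 233 [502.  51. 128.]
key 0.71 256 213 [472. 379.  35.]
key 0.62 220 208 [379. 463.  54.]
key 0.61 265 192 [563. 454.  47.]
lamp 0.84 459 315 [ 558. -424.  121.]
lamp_lens 0.79 459 315 [ 558. -424.  121.]
lamp_lens 0.36 338 353 [ 301. -255.   15.]
coupling 0.87 287 211 [552. 303.  48.]
tape 0.86 270 235 [460. 281.   2.]
tape 0.38 352 236 [570. -10. 118.]
pliers_1 0.66 340 350 [ 315. -247.    9.]
side [  91.65939987 1396.07637745  882.50547778]
unit 0.93 288 251 [538. 104. 116.]
flap 0.88 284 230 [582.   5. 122.]
flap_bar 0.86 282 228 [589.   2. 125.]
catch 0.51 301 241 [513.  71. 131.]
key 0.75 308 377 [376. 476.  46.]
key 0.68 225 365 [561. 476.  36.]
key 0.66 275 345 [476. 394.  45.]
lamp 0.66 319 185 [ 589. -378.   95.]
lamp_lens 0.93 317 183 [ 601. -395.   94.]
lamp_lens 0.69 303 325 [452. 262.  10.]
coupling 0.61 302 327 [456. 260.   2.]
tape 0.97 300 325 [460. 262.   9.]
tape 0.6 245 326 [562. 355.  53.]
```

View pics/scene0.png

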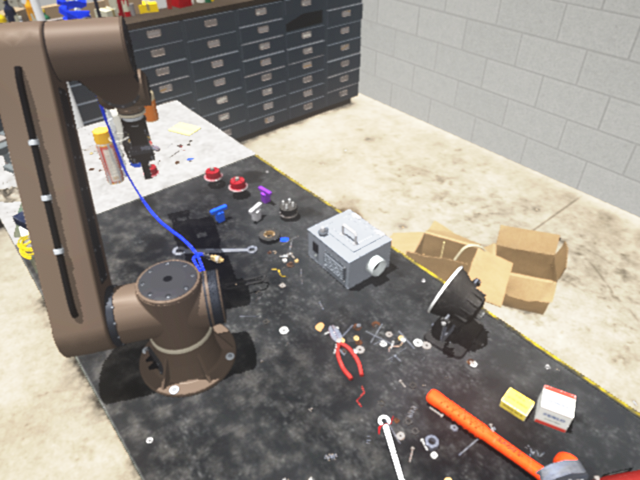

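View pics/side0.png

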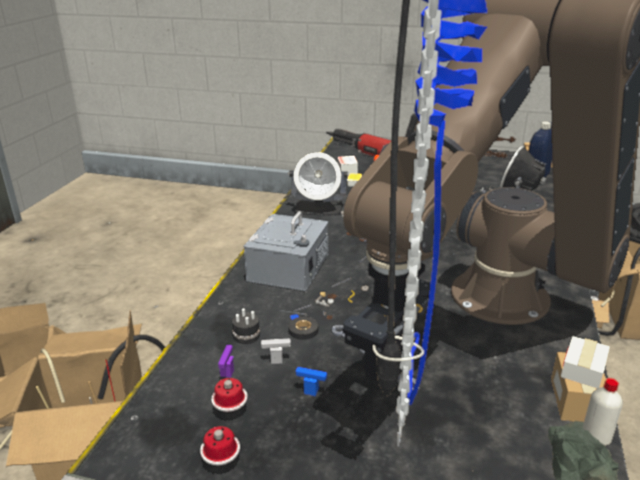

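The pictures show the grey key at scene (256,213) and side (275,345), with blue and purple look-alikes beside it. The unit is at scene (349,248) and the lamp at side (317,180), facing about +y.

```bash
python3 - <<'E'
from h import *
def rect(p): 
    r=cv2.minAreaRect(p.astype(np.float32)); return [np.round(a,1) for a in r],len(p)
for n in ["scene","side"]:
    d=np.load(n+"0.npz"); W=d["W"].reshape(-1,3)
    x,y,z=W.T
    m=(abs(x-550)<160)&(abs(y-5)<170)
    for a,b in [(110,118),(118,123),(126,140),(145,170)]:
        q=W[m&(z>a)&(z<b)]
        if len(q)>5: print(n,a,b,rect(q[:,:2]),np.median(q[:,2]))
    m=np.hypot(x-474,y-386)<55
    q=W[m&(z>40)&(z<65)]; print("keybar",rect(q[:,:2]),q.mean(0),q[:,2].max())
    m=(abs(x-580)<150)&(abs(y+420)<150)&(z>15)
    q=W[m]; print("lamp",len(q),q.min(0),q.max(0))
    for nm,p,r in [("coup",(556,330),60),("tape",(460,270),60),("pl",(315,-247),130)]:
        q=W[(np.hypot(x-p[0],y-p[1])<r)&(z>6)&(z<90)]; print(nm,q.min(0).round(),q.max(0).round())
# lens plane from side
d=np.load("side0.npz");W=d["W"];c=d["c"]
u=[317,180]
for v in range(150,212,8): print(v,[W[v,k].round().tolist() for k in (297,307,317,327,337)])
E
```

```text
scene 110 118 ([array([574.1,   6.1]), array([206.5, 176.9]), np.float64(88.4)], 1472) 114.52411043086562
scene 118 123 ([array([569. ,   6.1]), array([187.1, 169. ]), np.float64(87.2)], 653) 119.68336689607679
scene 126 140 ([array([537.5,  13.6]), array([ 43. , 124.7]), np.float64(28.1)], 47) 132.3717192307613
scene 145 170 ([array([553.1, -16.2]), array([68.4, 14.5]), np.float64(86.9)], 64) 156.96477899453294
keybar ([array([475.2, 385.8]), array([67.3, 18.8]), np.float64(23.9)], 78) [473.76041385 384.82873009  51.23083813] 60.31229425955894
lamp 2342 [ 498.94665934 -481.21583327   15.04886282] [ 694.40778303 -353.47242335  210.37760463]
coup [507. 288.   6.] [610. 388.  71.]
tape [405. 214.   6.] [512. 321.  26.]
pl [ 192. -370.    6.] [ 442. -131.   17.]
side 110 118 ([array([574.2,   8.1]), array([216.7, 174.9]), np.float64(88.4)], 852) 116.16401611801484
side 118 123 ([array([572.2,  14.4]), array([204.5, 170.7]), np.float64(88.0)], 1053) 120.71087004443518
side 126 140 ([array([557.9,  30.5]), array([ 84.2, 134.7]), np.float64(26.5)], 99) 129.16136617150744
side 145 170 ([arr
[... 685 characters left out ...]
631.0, -384.0, 155.0], [602.0, -401.0, 152.0], [568.0, -402.0, 155.0], [527.0, -372.0, 170.0]]
174 [[650.0, -335.0, 145.0], [631.0, -383.0, 127.0], [593.0, -370.0, 137.0], [569.0, -406.0, 125.0], [524.0, -359.0, 148.0]]
182 [[649.0, -329.0, 119.0], [630.0, -378.0, 102.0], [602.0, -401.0, 95.0], [565.0, -389.0, 104.0], [524.0, -360.0, 120.0]]
190 [[711.0, -518.0, 5.0], [622.0, -348.0, 86.0], [591.0, -359.0, 85.0], [557.0, -359.0, 89.0], [571.0, -552.0, 5.0]]
198 [[667.0, -381.0, 38.0], [635.0, -389.0, 38.0], [584.0, -333.0, 69.0], [568.0, -401.0, 40.0], [535.0, -405.0, 43.0]]
206 [[668.0, -380.0, 9.0], [634.0, -387.0, 10.0], [596.0, -377.0, 19.0], [567.0, -395.0, 14.0], [535.0, -406.0, 13.0]]
```

```bash
python3 - <<'E'
from h import *
c=cam("wrist"); W=pts(c); M=np.linalg.inv(c["world_to_cam"]); print(M.round(2)); print(c["camera_matrix"])
save(c,"pics/w0.png")
a=np.load("scene0.npz")["c"][280:360,400:520]; b=np.load("side0.npz")["c"][200:300,230:350]
b2=np.load("side0.npz")["c"][140:220,257:377]
im=[cv2.resize(i,(400,300 if i.shape[0]>80 else 267),interpolation=cv2.INTER_CUBIC) for i in (a,b,b2)]
cv2.imwrite("pics/crops.png",np.vstack([np.hstack([im[0],im[2]]),np.hstack([im[1],np.zeros_like(im[1])])])[...,::-1])
E
```

```text
[[ 3.2000e-01 -9.1000e-01 -2.8000e-01  1.2179e+02]
 [ 9.5000e-01  3.1000e-01  9.0000e-02  6.1767e+02]
 [-0.0000e+00 -2.9000e-01  9.6000e-01  3.8432e+02]
 [ 0.0000e+00  0.0000e+00  0.0000e+00  1.0000e+00]]
[[422.82740581   0.         314.74066217]
 [  0.         422.82740581 241.55155325]
 [  0.           0.           1.        ]]
```

View pics/crops.png

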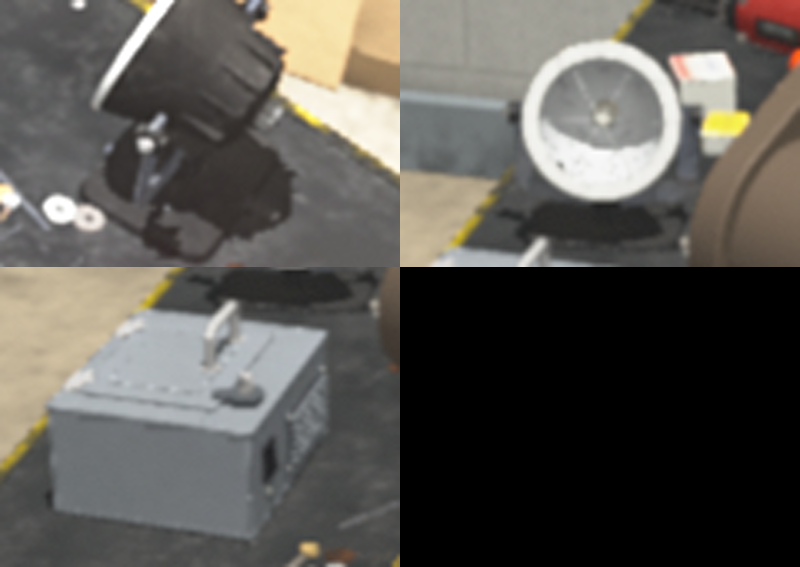

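Side view: lens ring is centred near (317,180) and faces +y. The unit's louvred front faces the robot, and the catch shows at about side (301,241). Next I go above the key, with the wrist turned to yaw 22°.

```bash
cat >> h.py <<'E'
def plan(pos,yaw,n,hand,down=True,P0=None,rot=None):
    "rows (turn deg, shift mm, hand) to reach TCP pos and rotation, evenly over n rows"
    s=env.state(); p=np.array(s["eef_pos"] if P0 is None else P0); A=R.from_euler('xyz',s["tcp_rot"])
    B=R.from_euler('z',yaw,degrees=True)*R.from_euler('x',180,degrees=True) if rot is None else rot
    w=(A.inv()*B).as_rotvec(degrees=True)/n; d=(np.array(pos)-p)/n
    for i in range(n):
        print([float(v) for v in np.round(np.r_[w,A.inv().apply(d)],1)]+[hand],end=", " if i<n-1 else "\n")
        A=A*R.from_rotvec(w,degrees=True)
E
python3 -c "
from h import *
plan([460,380,250],22,14,95)"
```

```text
[0.0, -0.0, 9.9, -22.4, -8.4, 3.0, 95], [0.0, -0.0, 9.9, -23.5, -4.4, 3.0, 95], [0.0, -0.0, 9.9, -23.9, -0.3, 3.0, 95], [0.0, -0.0, 9.9, -23.6, 3.9, 3.0, 95], [0.0, -0.0, 9.9, -22.5, 7.9, 3.0, 95], [0.0, -0.0, 9.9, -20.8, 11.7, 3.0, 95], [0.0, -0.0, 9.9, -18.5, 15.1, 3.0, 95], [0.0, -0.0, 9.9, -15.6, 18.1, 3.0, 95], [0.0, -0.0, 9.9, -12.3, 20.5, 3.0, 95], [0.0, -0.0, 9.9, -8.6, 22.3, 3.0, 95], [0.0, -0.0, 9.9, -4.6, 23.4, 3.0, 95], [0.0, -0.0, 9.9, -0.5, 23.9, 3.0, 95], [0.0, -0.0, 9.9, 3.7, 23.6, 3.0, 95], [0.0, -0.0, 9.9, 7.7, 22.6, 3.0, 95]
```

Emit:
jog_arm([
  [0,0,9.9,-22.4,-8.4,3,95],
  [0,0,9.9,-23.5,-4.4,3,95],
  [0,0,9.9,-23.9,-0.3,3,95],
  [0,0,9.9,-23.6,3.9,3,95],
  [0,0,9.9,-22.5,7.9,3,95],
  [0,0,9.9,-20.8,11.7,3,95],
  [0,0,9.9,-18.5,15.1,3,95],
])

```text
t: 2.02
eef_pos: [331.5, 485.7, 271.2]
tcp_rot: [3.141, -0.0, 1.599]
ft_force: [0.5, 0.4, -0.8]
opening: 0.997
grip_force: 0.0
```

Emit:
jog_arm([
  [0,0,9.9,-15.6,18.1,3,95],
  [0,0,9.9,-12.3,20.5,3,95],
  [0,0,9.9,-8.6,22.3,3,95],
  [0,0,9.9,-4.6,23.4,3,95],
  [0,0,9.9,-0.5,23.9,3,95],
  [0,0,9.9,3.7,23.6,3,95],
  [0,0,9.9,7.7,22.6,3,95],
  [0,0,0,0,0,0,95],
])

```text
t: 3.02
eef_pos: [462.0, 380.5, 250.0]
tcp_rot: [3.142, 0.0, 0.393]
ft_force: [-0.4, 0.6, 0.6]
opening: 0.997
grip_force: 0.0
```

```bash
python3 - <<'E'
from h import *
s=env.state(); print(s["t"],s["eef_pos"],np.degrees(s["tcp_rot"]),s["joints"])
c=cam("wrist"); W=pts(c); save(c,"pics/w1.png")
for r in env.recognise("wrist","key"):
    u,v=[int(round(a)) for a in r["location"]]; print(r["score"],u,v,W[v,u])
x,y,z=W.reshape(-1,3).T
q=W.reshape(-1,3)[(np.hypot(x-474,y-390)<60)&(z>48)&(z<62)]
r=cv2.minAreaRect(q[:,:2].astype(np.float32)); print(r,len(q),np.median(q[:,2]))
E
```

```text
3.025 [462.04667912 380.51260699 250.00824078] [1.79998571e+02 9.92871713e-03 2.25175889e+01] [5.78605797e-01 4.98066791e-01 1.67366389e+00 9.05816692e-06
 9.70036888e-01 1.75639093e+00]
0.95 305 208 [476.67495588 393.29180515  55.91116515]
0.7 164 288 [381.27881574 466.26546778  55.36075569]
0.59 257 40 [563.44432298 460.61168093  55.90998729]
((474.86224365234375, 392.3118591308594), (63.25975036621094, 14.000212669372559), 20.406171798706055) 1773 55.34114279995583
```

View pics/w1.png

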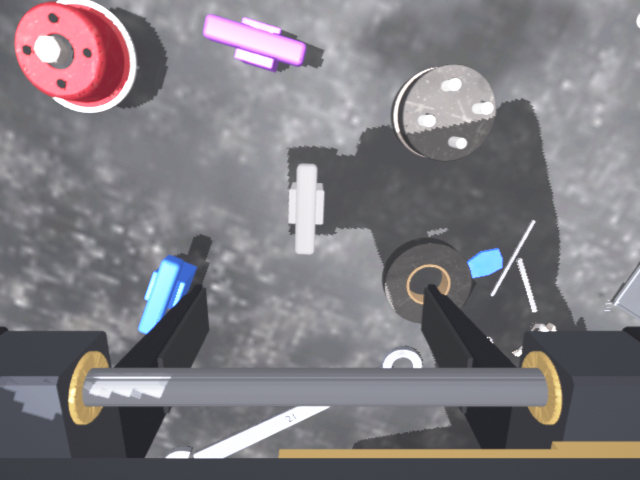

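The key is clear at (305,208), its bar square to the finger line; tape and coupling lie clear of both fingers. I descend and grip.

```bash
python3 -c "
from h import *
plan([475,392.4,89],20.4,6,95)"
```

```text
[-0.0, 0.0, 0.4, 2.9, -0.8, 26.9, 95], [-0.0, 0.0, 0.4, 2.9, -0.8, 26.9, 95], [-0.0, 0.0, 0.4, 2.9, -0.8, 26.9, 95], [-0.0, 0.0, 0.4, 2.9, -0.8, 26.9, 95], [-0.0, 0.0, 0.4, 2.8, -0.8, 26.9, 95], [-0.0, 0.0, 0.4, 2.8, -0.9, 26.9, 95]
```

Emit:
jog_arm([
  [0,0,0.4,6,-1.6,10,95],
  [0,0,0.4,6,-1.6,30,95],
  [0,0,0.4,5.2,-1.7,40,95],
  [0,0,0.4,0,0,40,95],
  [0,0,0.4,0,0,41,95],
  [0,0,0,0,0,0,20],
  [0,0,0,0,0,0,10],
  [0,0,0,0,0,0,10],
  [0,0,0,0,0,0,10],
])

```text
t: 4.25
eef_pos: [475.6, 392.6, 90.6]
tcp_rot: [-3.141, -0.002, 0.36]
ft_force: [0.9, -0.0, -0.4]
opening: 0.637
grip_force: 0.0
```

Emit:
jog_arm([
  [0,0,0,0,0,1,10],
  [0,0,0,0,0,0,10],
  [0,0,0,0,0,0,10],
  [0,0,0,0,0,0,10],
  [0,0,0,0,0,0,10],
  [0,0,0,0,0,0,10],
])

```text
t: 5.0
eef_pos: [475.2, 392.4, 88.2]
tcp_rot: [-3.142, -0.0, 0.36]
ft_force: [0.1, -1.2, 0.2]
opening: 0.246
grip_force: 30.0
```

Emit:
jog_arm([
  [0,0,0,0,0,-30,10],
  [0,0,0,0,0,-60,10],
  [0,0,0,0,0,-60,10],
  [0,0,0,0,0,-52,10],
])

```text
t: 5.5
eef_pos: [475.1, 392.2, 292.5]
tcp_rot: [-3.141, -0.001, 0.36]
ft_force: [0.8, 1.4, -0.8]
opening: 0.252
grip_force: 30.0
```

```bash
python3 -c "
from h import *
plan([441,59,290],6,8,10)"
```

```text
[-0.0, -0.0, 1.8, -18.7, 37.5, 0.3, 10], [-0.0, -0.0, 1.8, -17.4, 38.1, 0.3, 10], [-0.0, -0.0, 1.8, -16.2, 38.6, 0.3, 10], [-0.0, -0.0, 1.8, -15.0, 39.1, 0.3, 10], [-0.0, -0.0, 1.8, -13.7, 39.6, 0.3, 10], [-0.0, -0.0, 1.8, -12.5, 40.0, 0.3, 10], [-0.0, -0.0, 1.8, -11.2, 40.4, 0.3, 10], [-0.0, -0.0, 1.8, -9.9, 40.7, 0.3, 10]
```

Emit:
jog_arm([
  [0,0,1.8,-18.7,37.5,0,10],
  [0,0,1.8,-17.4,38.1,0,10],
  [0,0,1.8,-16.2,38.6,0,10],
  [0,0,1.8,-15,39.1,0,10],
  [0,0,1.8,-13.7,39.6,0,10],
  [0,0,1.8,-12.5,40,0,10],
  [0,0,1.8,-11.2,40.4,0,10],
  [0,0,1.8,-9.9,40.7,0,10],
  [0,0,0,0,0,0,10],
  [0,0,0,0,0,0,10],
])

```text
t: 6.75
eef_pos: [441.8, 59.1, 290.2]
tcp_rot: [-3.141, -0.0, 0.108]
ft_force: [-0.6, -0.8, -1.2]
opening: 0.255
grip_force: 30.0
```

```bash
python3 - <<'E'
from h import *
s=env.state(); print(s["t"],s["eef_pos"],np.degrees(s["tcp_rot"]))
c=cam("wrist"); W=pts(c); save(c,"pics/w2.png"); np.savez("w2.npz",W=W,**{k:c[k] for k in c})
Q=W.reshape(-1,3); x,y,z=Q.T
def rect(q): r=cv2.minAreaRect(q[:,:2].astype(np.float32)); print(np.round(r[0],1),np.round(r[1],1),round(r[2],1),len(q),np.median(q[:,2]).round(1))
rect(Q[(abs(x-560)<110)&(abs(y)<140)&(z>112)&(z<122)&(x>470)])
m=np.hypot(x-511,y-59)<45
for lo,hi in [(122,127),(127,132),(129,138),(132,139),(138,145)]:
    q=Q[m&(z>lo)&(z<hi)]; 
    if len(q)>5: print(lo,hi,q.mean(0).round(1)); rect(q)
rect(Q[(abs(x-553)<60)&(abs(y+14)<60)&(z>154)&(z<165)])
# front edge of deck
for r in env.recognise("wrist","catch"): print(r)
E
```

```text
6.75 [441.79647096  59.12005354 290.23820362] [-1.79985695e+02 -3.15401175e-03  6.20301998e+00]
[545.3   9.4] [203.  120.1] 88.1 57170 116.4
122 127 [513.3  62.2 125. ]
[522.8  61.1] [58.2 29.3] 0.5 1978 125.0
127 132 [515.7  64.3 128.7]
[513.5  63.9] [36.8 13.1] 1.2 15 128.6
129 138 [510.   61.  136.7]
[508.2  61. ] [12. 12.] 13.7 72 137.3
132 139 [509.   61.1 137.8]
[508.2  61. ] [12.1 12. ] 13.5 136 138.0
138 145 [508.4  61.1 140.9]
[508.3  61. ] [11.8 11.9] 12.6 400 141.2
[550.7 -12.3] [66.9  9.1] 88.0 2474 160.5
{'location': [319.5, 136.0], 'score': 0.67}
```

View pics/w2.png

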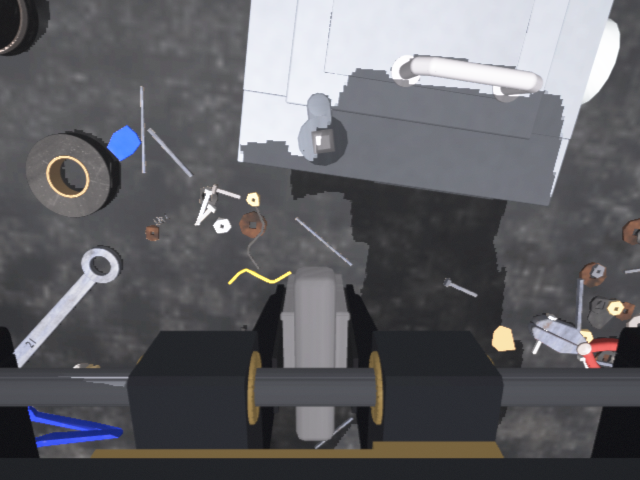

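The stub shows at (322,140), a square turned about 13°. The held key lies at (315,350), and I check where it sits in the hand.

```bash
python3 - <<'E'
from h import *
d=np.load("w2.npz"); W=d["W"]; Q=W.reshape(-1,3)
T=R.from_euler('xyz',env.state()["tcp_rot"]); L=T.inv().apply(Q-env.state()["eef_pos"])
m=(abs(L[:,0])<45)&(abs(L[:,1])<13)&(L[:,2]>25)&(L[:,2]<60)
q=L[m]; print(len(q),np.median(q[:,2])); q=q[abs(q[:,2]-np.median(q[:,2]))<4]
r=cv2.minAreaRect(q[:,:2].astype(np.float32)); print(r)
print("hi"); plan([508.2,61,235],13.2,4,10)
E
```

```text
7421 33.20374895040335
((-0.3241252899169922, -2.1879215240478516), (21.22239112854004, 64.53990173339844), 89.25767517089844)
hi
[-0.0, -0.0, -1.7, 16.5, 1.5, 13.8, 10], [-0.0, -0.0, -1.7, 16.5, 2.0, 13.8, 10], [-0.0, -0.0, -1.7, 16.4, 2.5, 13.8, 10], [-0.0, -0.0, -1.7, 16.3, 3.0, 13.8, 10]
```

```bash
python3 - <<'E'
from h import *
d=np.load("w2.npz"); W=d["W"]; Q=W.reshape(-1,3)
T=R.from_euler('xyz',env.state()["tcp_rot"]); L=T.inv().apply(Q-env.state()["eef_pos"])
for lo,hi in [(30,32),(32,34),(34,36)]:
  for a,b in [(-25,-10),(-10,10),(10,25)]:
    q=L[(L[:,0]>a)&(L[:,0]<b)&(abs(L[:,1])<16)&(L[:,2]>lo)&(L[:,2]<hi)]
    if len(q)>20: print(lo,a,len(q),np.percentile(q[:,1],[1,50,99]).round(1),np.percentile(q[:,0],[1,99]).round(1))
E
```

```text
30 -25 106 [-3.9  0.9  5.7] [-24.6 -15.7]
30 -10 183 [-12.    0.8  14.6] [0.3 9.9]
30 10 263 [-15.6   0.5  15.6] [10.2 24.9]
32 -25 643 [-5.   1.4  7.5] [-24.9 -16.3]
32 -10 966 [-11.2   1.5  13.6] [-0.9  9.9]
32 10 1401 [-14.2   1.1   7.8] [10.1 24.9]
34 -25 43 [-5.6 -4.6  8.1] [-24.8 -17.8]
34 -10 161 [-12.   -4.6  14.6] [-2.1  9.7]
34 10 204 [-15.7  -4.4  16. ] [10.2 24.6]
```

Emit:
jog_arm([
  [0,0,-1.7,16.5,1.3,12,10],
  [0,0,-1.7,16.5,1.8,12,10],
  [0,0,-1.7,16.4,2.2,12,10],
  [0,0,-1.7,16.3,2.7,12,10],
  [0,0,0,0,0,0,10],
  [0,0,0,0,0,0,10],
])

```text
t: 7.6
eef_pos: [507.4, 61.6, 242.4]
tcp_rot: [-3.141, 0.0, 0.228]
ft_force: [0.6, 0.2, -0.3]
opening: 0.251
grip_force: 30.0
```

```bash
python3 -c "
from h import *
plan([508.1,62,229],13.2,2,10)
c=cam('wrist');a=c['color'][230:480,180:460];cv2.imwrite('pics/w3.png',cv2.resize(a[...,::-1],None,fx=2,fy=2))"
```

```text
[-0.0, 0.0, -0.1, 0.4, -0.1, 6.7, 10], [-0.0, 0.0, -0.1, 0.4, -0.1, 6.7, 10]
```

View pics/w3.png

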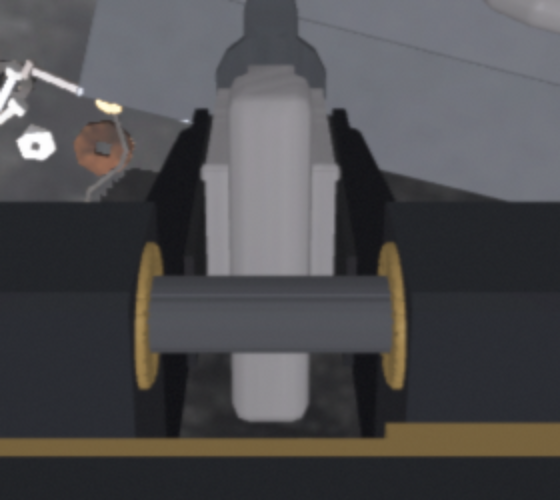

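The key bar and the catch collar line up, both centred on column 271, and the tongue is parallel. I lower it.

Emit:
jog_arm([
  [0,0,0,0.8,0,6,10],
  [0,0,0,0,0,5,10],
  [0,0,0,0,0,4,10],
  [0,0,0,0,0,4,10],
  [0,0,0,0,0,3,10],
  [0,0,0,0,0,0,10],
])

```text
t: 8.4
eef_pos: [508.7, 61.2, 220.0]
tcp_rot: [-3.141, 0.0, 0.227]
ft_force: [-0.6, -0.7, -0.9]
opening: 0.251
grip_force: 30.0
```

Emit:
jog_arm([
  [0,0,0,0,0,3,10],
  [0,0,0,0,0,3,10],
  [0,0,0,0,0,1.5,10],
  [0,0,0,0,0,0,10],
  [0,0,0,0,0,0,10],
])

```text
t: 9.02
eef_pos: [508.7, 61.2, 213.6]
tcp_rot: [3.141, -0.001, 0.227]
ft_force: [-4.4, 0.0, 10.4]
opening: 0.249
grip_force: 30.0
```

Emit:
jog_arm([
  [0,0,-5,0,0,0,10],
  [0,0,-8,0,0,0,10],
  [0,0,-8,0,0,0,10],
  [0,0,-8,0,0,0,10],
  [0,0,-8,0,0,0,10],
])

```text
t: 9.65
eef_pos: [509.0, 61.4, 213.6]
tcp_rot: [3.141, -0.001, 0.877]
ft_force: [-2.1, 2.3, 10.2]
opening: 0.253
grip_force: 30.0
```

Emit:
jog_arm([
  [0,0,-9,0,0,0,10],
  [0,0,-9,0,0,0,10],
  [0,0,-9,0,0,0,10],
  [0,0,-9,0,0,0,10],
  [0,0,-6,0,0,0,10],
  [0,0,0,0,0,0,10],
  [0,0,0,0,0,0,10],
])

```text
t: 10.52
eef_pos: [509.1, 61.4, 213.6]
tcp_rot: [3.14, -0.0, 1.606]
ft_force: [-1.8, 1.4, 9.5]
opening: 0.247
grip_force: 30.0
```

Emit:
jog_arm([
  [0,0,0,0,0,0,55],
  [0,0,0,0,0,0,55],
  [0,0,0,0,0,0,55],
  [0,0,0,0,0,-10,55],
  [0,0,0,0,0,-30,55],
  [0,0,0,0,0,-40,55],
  [0,0,0,0,-40,-10,55],
  [0,0,0,0,-40,0,55],
  [0,0,0,0,0,0,55],
])

```text
t: 11.65
eef_pos: [426.9, 58.4, 303.7]
tcp_rot: [3.141, -0.0, 1.606]
ft_force: [0.1, 0.7, 0.2]
opening: 0.577
grip_force: 0.0
```

```bash
python3 - <<'E'
from h import *
s=env.state(); print(s["t"],s["eef_pos"],np.degrees(s["tcp_rot"]),s["joints"].round(2))
c=cam("wrist"); W=pts(c); save(c,"pics/w4.png",)
Q=W.reshape(-1,3); x,y,z=Q.T
def rect(q): r=cv2.minAreaRect(q[:,:2].astype(np.float32)); print(np.round(r[0],1),np.round(r[1],1),round(r[2],1),len(q),np.median(q[:,2]).round(1))
m=np.hypot(x-508,y-61)<50
rect(Q[m&(z>174)&(z<188)]); rect(Q[m&(z>123)&(z<131)])
rect(Q[(abs(x-551)<60)&(abs(y+14)<60)&(z>154)&(z<165)])
E
```

```text
11.65 [426.92855645  58.42167285 303.70661622] [ 1.79962067e+02 -3.65778643e-03  9.20246425e+01] [-0.02  0.2   1.99  0.    0.95 -0.05]
[508.   61.6] [15.  63.3] 1.9 3038 180.6
[503.   69.6] [41.1 15.1] 52.0 621 125.1
[550.4  17.3] [9.8 7.6] 8.6 161 156.5
```

View pics/w4.png

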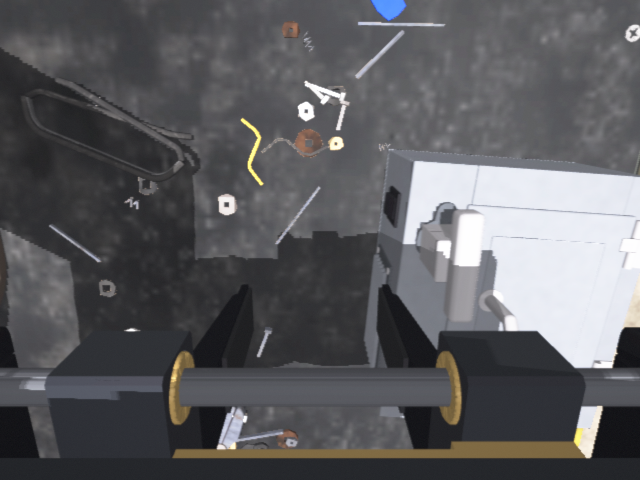

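The key is down on the stub, with its top at z 181 and its bar along y. The bow handle is at (500,310). Next I move above the handle and grip it with the tool pointing down.

```bash
python3 -c "
from h import *
plan([551,-12.5,250],88,4,55)"
```

```text
[0.0, -0.0, 1.0, -18.8, 30.0, 13.5, 55], [0.0, -0.0, 1.0, -18.3, 30.3, 13.5, 55], [0.0, -0.0, 1.0, -17.7, 30.6, 13.5, 55], [0.0, -0.0, 1.0, -17.2, 30.9, 13.4, 55]
```

Emit:
jog_arm([
  [0,0,1,-18.8,30,0,55],
  [0,0,1,-18.3,30.3,0,55],
  [0,0,1,-17.7,30.6,18,55],
  [0,0,1,-17.2,30.9,34,55],
  [0,0,0,0,0,18,55],
  [0,0,0,0,0,16,55],
  [0,0,0,0,0,0,30],
  [0,0,0,0,0,0,5],
  [0,0,0,0,0,0,5],
  [0,0,0,0,0,0,5],
])

```text
t: 12.95
eef_pos: [551.3, -12.5, 217.3]
tcp_rot: [3.141, 0.0, 1.536]
ft_force: [-0.2, -0.2, -0.3]
opening: 0.215
grip_force: 0.0
```

Emit:
jog_arm([
  [0,0,0,0,0,0,5],
  [0,0,0,0,0,0,5],
  [0,0,0,0,0,0,5],
])

```text
t: 13.32
eef_pos: [551.5, -12.5, 217.0]
tcp_rot: [3.141, -0.0, 1.536]
ft_force: [0.6, 1.2, 2.3]
opening: 0.085
grip_force: 30.0
```

```bash
python3 -c "
import numpy as np
a=np.radians(23.5+np.linspace(0,96,17)); 
print([[0,0,0,0,float(y),float(z),5] for y,z in zip(np.round(100.3*-np.diff(np.cos(a)),1),np.round(-100.3*np.diff(np.sin(a)),1))])"
```

```text
[[0, 0, 0, 0, 4.7, -9.4, 5], [0, 0, 0, 0, 5.6, -8.9, 5], [0, 0, 0, 0, 6.5, -8.2, 5], [0, 0, 0, 0, 7.4, -7.5, 5], [0, 0, 0, 0, 8.1, -6.7, 5], [0, 0, 0, 0, 8.8, -5.8, 5], [0, 0, 0, 0, 9.3, -4.8, 5], [0, 0, 0, 0, 9.8, -3.8, 5], [0, 0, 0, 0, 10.1, -2.8, 5], [0, 0, 0, 0, 10.4, -1.7, 5], [0, 0, 0, 0, 10.5, -0.6, 5], [0, 0, 0, 0, 10.5, 0.5, 5], [0, 0, 0, 0, 10.4, 1.6, 5], [0, 0, 0, 0, 10.2, 2.6, 5], [0, 0, 0, 0, 9.8, 3.7, 5], [0, 0, 0, 0, 9.4, 4.7, 5]]
```

Emit:
jog_arm([
  [0,0,0,0,4.7,-9.4,5],
  [0,0,0,0,5.6,-8.9,5],
  [0,0,0,0,6.5,-8.2,5],
  [0,0,0,0,7.4,-7.5,5],
  [0,0,0,0,0,0,5],
])

```text
t: 13.95
eef_pos: [575.5, -13.4, 252.2]
tcp_rot: [-3.141, 0.0, 1.536]
ft_force: [-7.1, -0.7, 7.9]
opening: 0.087
grip_force: 30.0
```

Emit:
jog_arm([
  [0,0,0,0,7.6,-7.2,5],
  [0,0,0,0,8.3,-6.3,5],
  [0,0,0,0,9.3,-4.8,5],
  [0,0,0,0,9.8,-3.8,5],
  [0,0,0,0,10.1,-2.8,5],
  [0,0,0,0,0,0,5],
])

```text
t: 14.7
eef_pos: [621.6, -15.1, 277.8]
tcp_rot: [3.138, 0.0, 1.536]
ft_force: [-2.0, -0.8, 8.3]
opening: 0.088
grip_force: 30.0
```

Emit:
jog_arm([
  [0,0,0,0,10.4,-2.2,5],
  [0,0,0,0,10.5,-0.8,5],
  [0,0,0,0,10.5,0.5,5],
  [0,0,0,0,10.4,1.6,5],
  [0,0,0,0,10.2,2.6,5],
  [0,0,0,0,9.8,3.7,5],
  [0,0,0,0,9.4,4.7,5],
  [0,0,0,0,0,0,5],
])

```text
t: 15.7
eef_pos: [693.1, -17.8, 265.5]
tcp_rot: [3.139, 0.0, 1.536]
ft_force: [3.7, -5.2, 1.9]
opening: 0.087
grip_force: 30.0
```

Emit:
jog_arm([
  [0,0,0,0,0,0,30],
  [0,0,0,0,0,0,30],
  [0,0,0,0,0,-15,30],
  [0,0,0,0,0,-35,30],
  [0,0,0,0,0,-40,30],
  [0,0,0,0,0,0,30],
])

```text
t: 16.45
eef_pos: [692.1, -17.3, 360.2]
tcp_rot: [3.135, 0.0, 1.536]
ft_force: [0.6, 0.3, -0.1]
opening: 0.316
grip_force: 0.0
```

```bash
python3 -c "
from h import *
print(env.state()['t'])
plan([575,9,335],178,9,60)"
```

```text
16.45
[0.0, 0.0, -10.0, 2.5, -13.1, 2.7, 60], [0.0, 0.0, -10.0, 4.7, -12.5, 2.7, 60], [0.0, 0.0, -10.0, 6.8, -11.5, 2.7, 60], [0.0, 0.0, -10.0, 8.7, -10.1, 2.7, 60], [0.0, 0.0, -10.0, 10.3, -8.5, 2.7, 60], [0.0, 0.0, -10.0, 11.6, -6.5, 2.8, 60], [0.0, 0.0, -10.0, 12.6, -4.4, 2.8, 60], [0.0, 0.0, -10.0, 13.2, -2.2, 2.8, 60], [0.0, 0.0, -10.0, 13.3, 0.1, 2.8, 60]
```

Emit:
jog_arm([
  [0,0,-10,2.5,-13.1,0,60],
  [0,0,-10,4.7,-12.5,0,60],
  [0,0,-10,6.8,-11.5,0,60],
  [0,0,-10,8.7,-10.1,3,60],
  [0,0,-10,10.3,-8.5,3,60],
  [0,0,-10,11.6,-6.5,3,60],
  [0,0,-10,12.6,-4.4,5,60],
  [0,0,-10,13.2,-2.2,5,60],
  [0,0,-10,13.3,0,5,60],
  [0,0,0,0,0,0,60],
])

```text
t: 17.7
eef_pos: [573.8, 9.0, 331.5]
tcp_rot: [3.141, -0.001, 3.106]
ft_force: [0.9, 0.7, -0.7]
opening: 0.627
grip_force: 0.0
```

```bash
python3 - <<'E'
from h import *
s=env.state(); print(s["t"],s["eef_pos"],np.degrees(s["tcp_rot"]),s["joints"].round(2))
c=cam("wrist"); W=pts(c); save(c,"pics/w5.png",)
Q=W.reshape(-1,3); x,y,z=Q.T
def rect(q): r=cv2.minAreaRect(q[:,:2].astype(np.float32)); print(np.round(r[0],1),np.round(r[1],1),round(r[2],1),len(q),np.median(q[:,2]).round(1))
m=(abs(x-580)<40)&(abs(y-8)<60)
for lo,hi in [(84,96),(102,114)]: rect(Q[m&(z>lo)&(z<hi)])
m=(abs(x-580)<20)&(abs(y-8)<28)
rect(Q[m&(z>102)&(z<116)])
rect(Q[(np.hypot(x-508,y-61)<45)&(z>174)&(z<188)])
q=Q[(x>610)&(x<700)&(abs(y)<100)&(z>122)]; print("flap",len(q),q.min(0),q.max(0))
for t in ["plate"]: print(env.recognise("wrist",t))
E
```

```text
17.7 [573.84661018   8.95226753 331.4956733 ] [ 1.79985379e+02 -4.46634503e-02  1.77966647e+02] [-0.1   0.38  1.64  0.    1.13 -1.63]
[578.7   8. ] [120.7  25. ] 88.0 2223 89.2
[579.    8.1] [35.8 10.9] 87.5 691 109.1
[579.    8.1] [35.8 10.9] 87.5 691 109.1
[508.2  60.7] [14.2 64.1] 1.8 2861 180.7
flap 14474 [639.76010498 -51.29568179 122.03678566] [691.46315066  60.41946213 236.94098068]
[{'location': [312.8, 220.3], 'score': 0.73}]
```

View pics/w5.png

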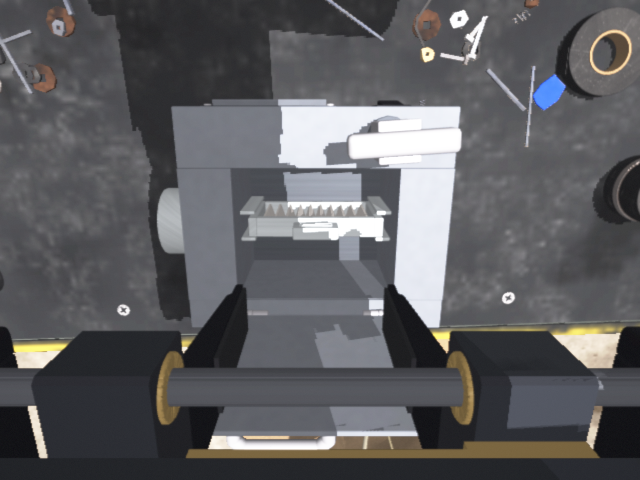

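The well is open: the plate is at rows 200–240 with its tab at (315,229), measured at (579, 8) with top z 109, and the flap stands upright. I go down onto the tab and grip it across its width.

```bash
python3 -c "
from h import *
plan([579.3,8.1,170.5],178,5,60)"
```

```text
[0.0, 0.0, -0.0, -0.9, -0.1, 32.3, 60], [0.0, 0.0, -0.0, -0.9, -0.1, 32.3, 60], [0.0, 0.0, -0.0, -0.9, -0.1, 32.3, 60], [0.0, 0.0, -0.0, -0.9, -0.1, 32.3, 60], [0.0, 0.0, -0.0, -0.9, -0.1, 32.3, 60]
```

Emit:
jog_arm([
  [0,0,0,-2.4,-0.3,20,60],
  [0,0,0,-2,0,45,60],
  [0,0,0,0,0,45,60],
  [0,0,0,0,0,30,60],
  [0,0,0,0,0,15,60],
  [0,0,0,0,0,5.5,60],
  [0,0,0,0,0,0,40],
  [0,0,0,0,0,0,20],
  [0,0,0,0,0,0,20],
  [0,0,0,0,0,0,20],
])

```text
t: 19.05
eef_pos: [579.2, 8.3, 171.8]
tcp_rot: [3.142, 0.001, 3.107]
ft_force: [-1.3, 1.7, 4.6]
opening: 0.375
grip_force: 30.0
```

Emit:
jog_arm([
  [0,0,0,0,0,0,20],
  [0,0,0,0,0,0,20],
])

```text
t: 19.3
eef_pos: [579.2, 8.3, 171.7]
tcp_rot: [3.142, 0.001, 3.107]
ft_force: [-0.6, 0.5, 5.9]
opening: 0.377
grip_force: 30.0
```

Emit:
jog_arm([
  [0,0,0,0,0,-8,20],
  [0,0,0,0,0,-15,20],
  [0,0,0,0,0,-20,20],
  [0,0,0,0,0,-25,20],
  [0,0,0,0,0,-30,20],
  [0,0,0,0,0,-30,20],
  [0,0,0,0,0,-25,20],
  [0,0,0,0,0,0,20],
])

```text
t: 20.3
eef_pos: [579.0, 8.2, 326.3]
tcp_rot: [-3.141, 0.004, 3.107]
ft_force: [-0.3, -0.0, -1.3]
opening: 0.38
grip_force: 30.0
```

```bash
python3 - <<'E'
from h import *
# lens ring fit from side view
d=np.load("side0.npz"); W=d["W"]; c=d["c"].astype(int)
sub=np.zeros((480,640),bool); sub[145:207,285:350]=1
z=W[...,2]
m=sub&(c.min(-1)>190)&(z>50)&(W[...,1]>-460)
q=W[m]; print(len(q))
# keep outermost pixels on ellipse
pix=np.argwhere(m)[:,::-1].astype(np.float32)
e=cv2.fitEllipse(cv2.convexHull(pix)); print(e)
K=None
# plane fit robust on pixels near ellipse
th=np.radians(e[2]); dp=pix-np.array(e[0]); u=dp@[np.cos(th),np.sin(th)]/(e[1][0]/2); v=dp@[-np.sin(th),np.cos(th)]/(e[1][1]/2)
rr=np.hypot(u,v); q2=q[(rr>.82)&(rr<1.0)]
q2=q2[np.isfinite(q2).all(1)]
for _ in range(4):
    A=np.c_[q2[:,0],q2[:,2],np.ones(len(q2))]; s=np.linalg.lstsq(A,q2[:,1],rcond=None)[0]; r=q2[:,1]-A@s
    q2=q2[abs(r)<max(2*np.median(abs(r)),4)]
print("y=ax+bz+c",s,len(q2),np.degrees(np.arctan(s[0])),q2.min(0),q2.max(0),(q2.min(0)+q2.max(0))/2)
print(env.state()["eef_pos"])
E
```

```text
933
((316.8445739746094, 175.3754119873047), (46.398048400878906, 46.990501403808594), 152.2349395751953)
y=ax+bz+c [ 1.96330659e-01 -2.45424513e-01 -4.28382890e+02] 338 11.107638901654138 [ 515.71090245 -372.72922258   68.30395728] [ 660.77401162 -322.09062723  212.21961079] [ 588.24245704 -347.4099249   140.26178404]
[579.03729558   8.24166472 326.25863811]
```

Emit:
jog_arm([
  [0,0,0,0,-30,0,20],
  [0,0,0,5,-45,0,20],
  [0,0,0,5,-45,0,20],
  [0,0,0,0,-45,0,20],
  [0,0,0,0,0,0,20],
])

```text
t: 20.92
eef_pos: [562.6, -158.8, 322.8]
tcp_rot: [3.141, -0.001, 3.104]
ft_force: [0.7, 0.6, -1.2]
opening: 0.372
grip_force: 30.0
```

```bash
python3 -c "
from h import *
plan([566,-235,290],101,8,20)"
```

```text
[-0.0, -0.0, 9.6, -0.8, -9.5, 4.1, 20], [-0.0, -0.0, 9.6, -2.4, -9.2, 4.1, 20], [-0.0, -0.0, 9.6, -3.9, -8.7, 4.1, 20], [-0.0, -0.0, 9.6, -5.3, -8.0, 4.1, 20], [-0.0, -0.0, 9.6, -6.5, -7.0, 4.1, 20], [-0.0, -0.0, 9.6, -7.6, -5.8, 4.1, 20], [-0.0, -0.0, 9.6, -8.4, -4.4, 4.1, 20], [-0.0, -0.0, 9.6, -9.1, -3.0, 4.1, 20]
```

Emit:
jog_arm([
  [0,0,9.6,-0.8,-9.5,4,20],
  [0,0,9.6,-2.4,-9.2,4,20],
  [0,0,9.6,-3.9,-8.7,4,20],
  [0,0,9.6,-5.3,-8,4,20],
  [0,0,9.6,-6.5,-7,4,20],
  [0,0,9.6,-7.6,-5.8,4,20],
  [0,0,9.6,-8.4,-4.4,4,20],
  [0,0,9.6,-9.1,-3,4,20],
  [0,0,0,0,0,0,20],
])

```text
t: 22.05
eef_pos: [566.7, -232.1, 291.0]
tcp_rot: [-3.14, -0.001, 1.768]
ft_force: [-0.1, -0.6, -1.0]
opening: 0.373
grip_force: 30.0
```

```bash
python3 - <<'E'
from h import *
s=env.state(); print(s["t"],s["eef_pos"],np.degrees(s["tcp_rot"]))
c=cam("side"); W=pts(c); a=c["color"][100:260,210:450]
d=cam("scene"); V=pts(d); b=d["color"][210:370,340:580]
cv2.imwrite("pics/f1.png",np.hstack([cv2.resize(i,(400,267),interpolation=cv2.INTER_CUBIC) for i in (a,b)])[...,::-1])
print("side plate",env.recognise("side","plate")[:2], "lens", env.recognise("side","lamp_lens")[:1], "scene", env.recognise("scene","plate")[:2])
for n,w in (("side",W),("scene",V)):
    q=w.reshape(-1,3); x,y,z=q.T
    p=q[(abs(x-566)<75)&(abs(y+235)<40)&(z>125)&(z<192)]
    if len(p)>20:
        r=cv2.minAreaRect(p[:,:2].astype(np.float32)); print(n,len(p),r,p.min(0),p.max(0))
        f=np.polyfit(p[:,0],p[:,1],1); print(np.degrees(np.arctan(f[0])))
w=cam("wrist"); Q=pts(w).reshape(-1,3); save(w,"pics/f2.png")
x,y,z=Q.T; p=Q[(x>480)&(x<700)&(y<-300)&(y>-500)&(z>60)&(z<230)]; print("wrist lamp",len(p), p.min(0) if len(p) else 0,p.max(0) if len(p) else 0)
E
```

```text
22.05 [ 566.68873125 -232.08256511  290.98683649] [-1.79926136e+02 -7.53171863e-02  1.01277551e+02]
side plate [{'location': [312.6, 180.0], 'score': 0.57}] lens [{'location': [321.9, 195.6], 'score': 0.78}] scene [{'location': [410.4, 261.7], 'score': 0.82}]
side 594 ((566.8722534179688, -231.4945068359375), (108.77739715576172, 30.820819854736328), 10.876402854919434) [ 512.57708868 -256.70969582  139.81923028] [ 619.69517123 -207.88680781  191.88698146]
10.984038123472574
scene 357 ((566.8622436523438, -235.07720947265625), (113.98091125488281, 18.903669357299805), 11.42304515838623) [ 510.66073141 -254.5065341   136.24061137] [ 624.15996096 -229.27413592  191.90097382]
9.037648230591019
wrist lamp 7727 [ 548.93275185 -403.79161043   65.98592542] [ 640.29424701 -324.69258274  160.05767543]
```

View pics/f1.png

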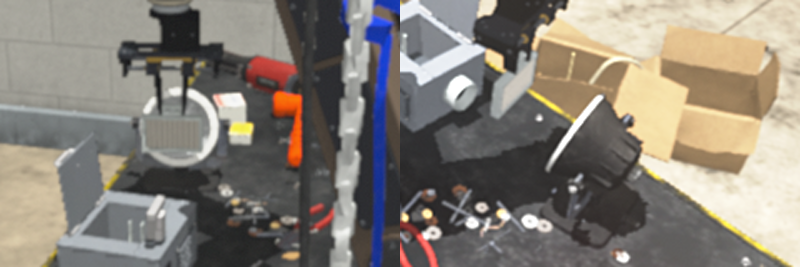

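The plate hangs upright in front of the lamp ring and is parallel to it within about 1°. A last nudge is 17 mm nearer and 15 mm down.

Emit:
jog_arm([
  [0,0,0,-4,0,4,20],
  [0,0,0,-6,1,6,20],
  [0,0,0,-5,0,4,20],
  [0,0,0,-2,0,1,20],
  [0,0,0,0,0,0,20],
  [0,0,0,0,0,0,20],
  [0,0,0,0,0,0,20],
  [0,0,0,0,0,0,20],
])

```text
t: 23.35
eef_pos: [571.2, -248.9, 277.1]
tcp_rot: [3.141, 0.0, 1.767]
ft_force: [1.0, -0.9, -1.0]
opening: 0.373
grip_force: 30.0
```

```bash
python3 - <<'E'
from h import *
s=env.state(); print(s["t"],s["eef_pos"],s["qvel"].round(3),s["grip_force"])
for n in ("side","scene"):
    c=cam(n); q=pts(c).reshape(-1,3); x,y,z=q.T
    p=q[(abs(x-568)<75)&(abs(y+249)<30)&(z>110)&(z<180)]; f=np.polyfit(p[:,0],p[:,1],1)
    print(n,p.min(0).round(),p.max(0).round(),np.degrees(np.arctan(f[0])).round(1))
    k=q[(np.hypot(x-508,y-61)<40)&(z>172)&(z<190)]; print("key",k.mean(0).round(),np.percentile(k[:,2],90))
    g=q[(abs(x-590)<90)&(y<-300)&(y>-420)&(z>60)]; print("lamp",g.min(0).round(),g.max(0).round())
E
```

```text
23.35 [ 571.1571059  -248.92901039  277.13595897] [-0.     0.002  0.     0.    -0.001 -0.001] 29.999650418758392
side [ 518. -271.  126.] [ 626. -225.  180.] 11.2
key [508.  68. 181.] 184.66007134450751
lamp [ 503. -420.   60.] [ 680. -318.  214.]
scene [ 516. -272.  122.] [ 631. -246.  180.] 8.9
key [509.  57. 179.] 181.9561670411968
lamp [ 501. -420.   60.] [ 680. -300.  528.]
```

All checks agree, so I hand the job in.

```bash
python3 -c "
from cell import env
print(env.job_done())"
```

```text
the job is handed in; nothing more can be done
None
```

I handed the job in at about 23.5 s and no verdict came back: the key is down on the turned catch, the flap stands open at about 1.66 rad, and the plate is held still and upright about 100 mm in front of the lamp lens, square to it within a few degrees.

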